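# Open the syringe pump for the next syringe

### The arm

A 6-joint arm with a two-finger parallel gripper is mounted at the origin on the work surface. World frame = base frame: x ahead of the robot, y to its left, z up, the work surface at z = 0. Lengths are in m, angles in degrees, forces in N, time in s.
With the tool pointing down it reaches from about 0.4 to 0.825 m from the base axis. Payload 7 kg.
Tool frame: the origin (TCP) lies midway between the tips of the shut fingers; the grasp point (between the pads) lies 19 mm behind it; z points along the fingers, y is the direction in which the jaws open and shut (so a half turn about z gives the same grasp; the last joint's range is limited). The gripper opens to 88 mm and grips with 3 to 60 N. Pads are 19 mm wide; open, the fingers measure 130 mm over their backs; the gripper's body (78 mm by 193 mm) begins 47 mm behind the grasp point.
Start: joints at [-58.493, 20.546, 0.682, 0, -70.136, -16.507], TCP at [0.175, -0.652, 0.227] pointing down, gripper open.
Joint ranges: [-176.03, 176.03], [-82.01, 121.73], [-58.28, 71.71], [-173.87, 95.51], [-174.79, -0.11], [-173.66, 173.66]. Speed limits (degrees/s): [136.94, 136.94, 172.46, 180, 180, 180].

### API

Orientations are given as [roll, pitch, yaw] about the fixed x, y, z axes, in that order (R = Rz(yaw) Ry(pitch) Rx(roll)).
In Python, from plant import r gives the robot as it stands.
- The arm moves only by the tool carry_out, never from a script. Its argument "motion" is one flat list of numbers, 7 for each row, row after row: the turn, a rotation vector about the tool's x, y, z in degrees, then the shift along the tool's x, y, z in cm, then the finger opening in cm, from 0 to 8.76. A call has 1 to 20 rows; each row shifts and turns the commanded pose from where the row before left it, along the tool's axes as they then stand; what a row does not reach is not made up. A row lasts 1/12 s, in which the tool goes at most 41.7 mm and 7.16 degrees, less where a joint would pass 70% of its speed; a pose out of reach is approached as far as the arm can. A call is refused whole if a number of a shift passes 4.17 or a number of a turn 7.16, either way. A call with a gripper value outside its range is refused whole. The fingers move at their own pace and stop on an object; "grip_force" is the grip in N (left out, the last holds). Time passes only in rows, so rows that do not move let the fingers close. It gives the time, the measured TCP pose, the force and the opening at its end, in the units of the state.
- r.get_state(): the state, without advancing time (a new reading comes with each control period).
- r.capture(name): name is "scene" or "top" or "wrist"; returns a dict with "pixels" (400x640x3 uint8, red, green, blue), "K" (3x3 intrinsics, pixels), "R" (3x3) and "t" (3): a world point X has camera coordinates R X + t. Camera axes: x right, y down, z forward; pixel columns grow to the right and rows downward; lengths in m; the calibration is good to about 2 mm. A picture is of the moment at which its call begins. There is no depth.
- r.close_job(): hands the job in, once; it reports no verdict.
The state is a dict: "time_s": time; "joints": joint angles; "qd": joint speeds; "joint_torque": joint torques, N m; "tcp_pos": TCP position; "eef_rot": TCP orientation; "contact_force": force on the tool from outside, world axes, zero at the start; "moment": the same for the moment, N m; "gripper_width": finger opening in m.
Only numpy, scipy, OpenCV 4.12 (cv2) and the standard library are available. Lean on these libraries where they do the work, as an engineer would, in place of code of your own. Each camera call takes 0.05 s, during which the arm holds its last target. There are 200 camera calls.

### The job

Open up the syringe pump so that a full syringe can be loaded: with a fingertip, press down the release on top of the pusher block and, keeping it down, push the block back along its guide rods, away from the syringe cradle, until it is right up against the end plate; then let go so that the release springs up again. Only press and push, pick nothing up, and leave the syringe and the bottles standing around the pump where they are.

Things in the scene. Friction and masses are not known exactly. Their poses are not given: they have to be found in the camera images.
- pump: bench syringe pump, fixed on the counter, off-white housing 210 mm (x) by 330 mm (y), flat top 62 mm high. Origin under its middle at counter height; z up; -x is the keypad front; +y runs along the guide rods from the syringe cradle to the end plate, the way the block is pushed open. The cradle's clamp (y about -115 mm) is 158 mm high, all else but the pusher block under 130 mm
- pusher (a joint): grey pusher block's position along the rods in m: 0 next to the cradle, 0.125 against the end plate; grows towards the pump's +y. Block 60 mm (x) by 46 mm (y), flat top 144 mm above the counter. Slides with about 2.5 N of drag, but away from the cradle only while the release is down, else a pawl catches in the bar's saw teeth within 6 mm
- release (a joint): how far the release is pressed, in m: 0 up, 0.008 fully down. It must be down by more than 3.5 mm for the block to slide freely. A spring resists with 2 N at the top, 6 N fully down, and lifts it again. Unpressed it reads 0 to 0.003, as the pawl may rest on a tooth; against the end plate it comes up fully
- release_top (a point): centre of the upper face of the release, a black ribbed thumb bar on top of the pusher block, 44 mm (x) by 24 mm (y), level; 153 mm above the counter when up, 9 mm proud of the block's top. It rides with the block; axes as the pump's
- finger_rest (a point): middle of the top of the finger rest, an upright grey ledge fixed on the block beside the release, on its +y side: 50 mm (x) by 11 mm (y), top 162 mm above the counter, its face 16 mm from the release's centre. A fingertip on the release can push against it
- syringe_mid (a point): middle of the barrel of a capped 60 ml syringe lying loose on the counter in front of the pump, 30 mm thick, 208 mm long with its plunger drawn; not to be moved
- stock_mid (a point): middle of a loose white stock bottle, 76 mm across, 135 mm high, standing beyond the end plate; not to be moved
- amber_mid (a point): middle of a loose small amber bottle, 52 mm across, 105 mm high, standing beyond the cradle end; not to be moved
- end_plate (a point): middle of the top of the aluminium end plate (76 by 12 mm, 108 mm above the counter), the stop at the far end of the rods

How it is judged (in metres and radians):
On the way, in this order (a step that is already met when the one before it is completed fails the run):
1. the release is pressed down while the block is still near the cradle (value of joint release above 0.0038 m and value of joint pusher below 0.075 m), for 0.1 s.
2. the block has been pushed back against the end plate (value of joint pusher above 0.121 m), for 0.1 s.
At the end, for the whole second after the job is handed in: the pusher block stands against the end plate (within 4 mm), the release is up again (within 1.5 mm), and the syringe and both bottles are within 15 mm of where they were (value of joint pusher above 0.121 m and value of joint release below 0.0015 m and distance of each of syringe_mid, stock_mid, amber_mid from where it was at the start of the episode below 0.015 m and velocity of joint pusher below 0.005 m/s); the robot touches nothing.
It fails at once if the syringe is lifted or shoved away (distance of syringe_mid from where it was at the start of the episode above 0.02 m).
It fails at once if the white bottle is lifted, tipped or shoved away (distance of stock_mid from where it was at the start of the episode above 0.02 m).
It fails at once if the amber bottle is lifted, tipped or shoved away (distance of amber_mid from where it was at the start of the episode above 0.02 m).
It also fails if it takes over 38 s, if anything falls off the work surface, if the arm or the gripper's body presses on something with over 40 N, if the wrist force passes 120 N, or if a joint passes its speed limit or range.

## Working session

There is one attempt and no reset: what is moved stays moved. The work goes in short steps, Python scripts to look and compute and a tool call to move; the robot and the scene stay as the last step left them, time stands still between calls to the robot, and variables do not carry over. Pictures are saved under pics/ and viewed, about 8 in all and at most 12, crops included, and the job is handed in when it is done.

Besides the shell and the picture viewer there is one more tool, called after "Emit:" in YAML: its name, and indented under it one key for each argument. carry_out: Moves the arm, as the interface text tells. Its arguments: {"type":"object","properties":{"motion":{"type":"array"},"grip_force":{"type":"number"}},"required":["motion"]}

```bash
mkdir -p pics; cat > h.py <<'E'
import numpy as np, cv2
from plant import r
def save(c,n): cv2.imwrite(f'pics/{n}.png',c['pixels'][:,:,::-1])
def ray(c,u,v,z):
    K,R,t=map(np.array,(c['K'],c['R'],c['t'])); o=-R.T@t; d=R.T@np.linalg.inv(K)@[u,v,1]
    return o+d*(z-o[2])/d[2]
def proj(c,X):
    p=np.array(c['K'])@(np.array(c['R'])@np.array(X)+np.array(c['t'])); return p[:2]/p[2]
E
python3 - <<'E'
from h import *
import pickle
D={n:r.capture(n) for n in('scene','top','wrist')}
pickle.dump(D,open('d0.pkl','wb'))
for n in D: save(D[n],n+'0'); print(n,-np.array(D[n]['R']).T@D[n]['t'])
print(r.get_state())
E
```

```text
scene [0.95639765 0.46658545 0.67318792]
top [0.41206859 0.01927989 1.16588992]
wrist [ 0.10364379 -0.67052668  0.38415965]
{'time_s': 0.15, 'joints': array([-5.84951129e+01,  2.05821993e+01,  6.46535814e-01, -1.39509948e-02,
       -7.01354373e+01, -1.65067260e+01]), 'qd': array([-0.00978508, -0.11528112,  0.14449576, -0.04794353, -0.04199975,
       -0.01879439]), 'joint_torque': array([-6.01510910e-04, -5.83277392e+01,  2.93292546e+01,  7.00114891e+00,
        8.81988293e-03, -1.02939218e-04]), 'tcp_pos': array([ 0.1745593 , -0.65166594,  0.22584329]), 'eef_rot': array([ 1.79928103e+02, -7.62739294e-03, -1.65006583e+02]), 'contact_force': array([ 0.05189516, -0.13713113, -0.14127889]), 'moment': array([0.05990031, 0.00213212, 0.0065035 ]), 'gripper_width': 0.08763840680075265}
```

View pics/top0.png

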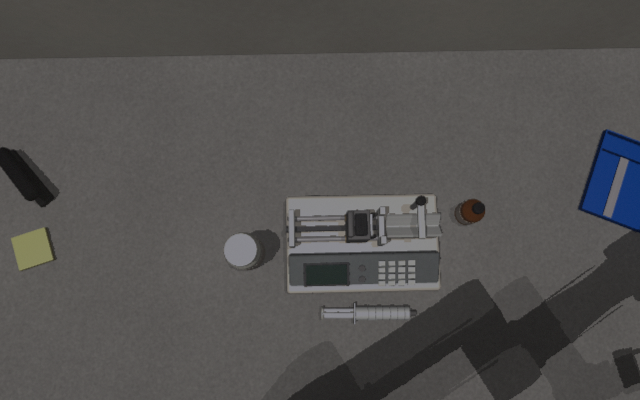

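View pics/scene0.png

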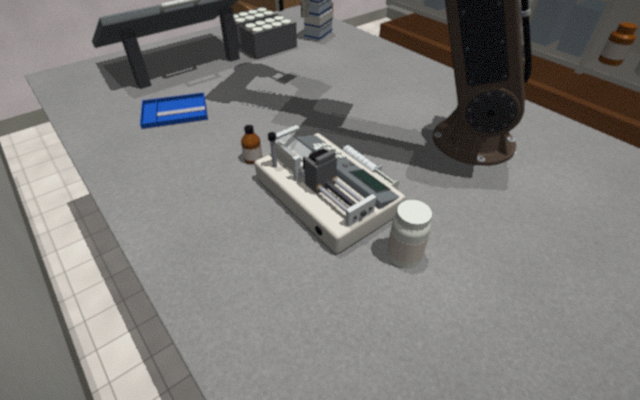

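The top view shows the pump at about (363,243), with its rods running left-right in the image. The end plate is at (292,228), the block at (361,226), the white bottle at (243,250), the amber bottle at (471,211) and the syringe at (368,313). Next I enlarge both views and measure.

```bash
python3 - <<'E'
from h import *
import pickle
D=pickle.load(open('d0.pkl','rb'));c=D['top'];im=c['pixels']
a=cv2.resize(im[185:300,280:445],None,fx=4.8,fy=4.8,interpolation=cv2.INTER_CUBIC)
a=np.clip(a*1.8,0,255).astype('uint8')
b=cv2.resize(D['scene']['pixels'][120:250,240:410],None,fx=4.4,fy=4.4,interpolation=cv2.INTER_CUBIC)
cv2.imwrite('pics/a.png',a[:,:,::-1]);cv2.imwrite('pics/b.png',b[:,:,::-1])
for u,v in[(320,0),(320,200),(320,390),(100,200)]: print(u,v,ray(c,u,v,0).round(3))
g=im.min(2)
m=((g>95)).astype('uint8');m[:, :280]=0;m[:,450:]=0;m[300:]=0;m[:185]=0
pts=cv2.findNonZero(cv2.morphologyEx(m,cv2.MORPH_OPEN,np.ones((2,2))))
rc=cv2.minAreaRect(pts);B=cv2.boxPoints(rc);print(rc)
P=np.array([ray(c,*p,.062) for p in B]);print(P.round(4),P.mean(0).round(4));print(np.linalg.norm(np.diff(P,axis=0),axis=1))
e=P[np.argsort(P[:,1])]
E
```

```text
320 0 [ 1.085 -0.012  0.   ]
320 200 [0.595 0.002 0.   ]
320 390 [0.178 0.014 0.   ]
100 200 [0.608 0.499 0.   ]
((364.64166259765625, 244.18775939941406), (95.98258972167969, 155.0385284423828), 88.90878295898438)
[[ 0.5921  0.0756  0.062 ]
 [ 0.5898 -0.2617  0.062 ]
 [ 0.3835 -0.2528  0.062 ]
 [ 0.3874  0.0756  0.062 ]] [ 0.4882 -0.0908  0.062 ]
[0.337349   0.20644856 0.32842111]
```

View pics/a.png

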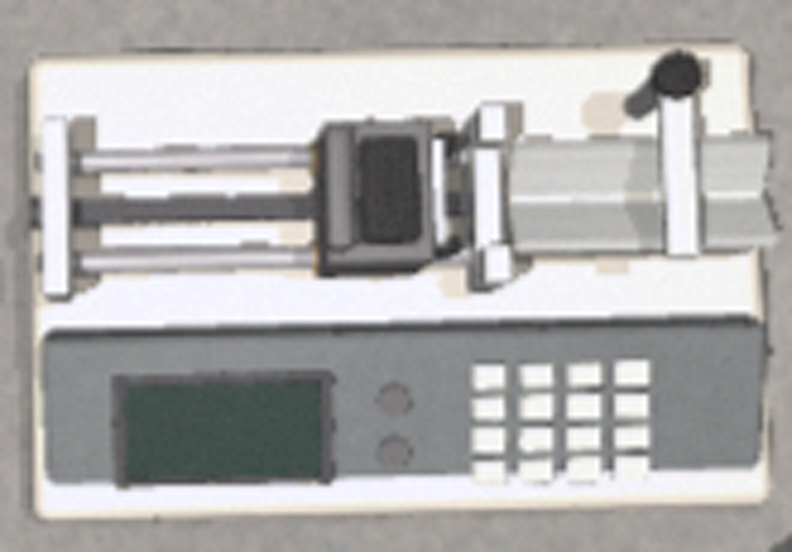

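View pics/b.png

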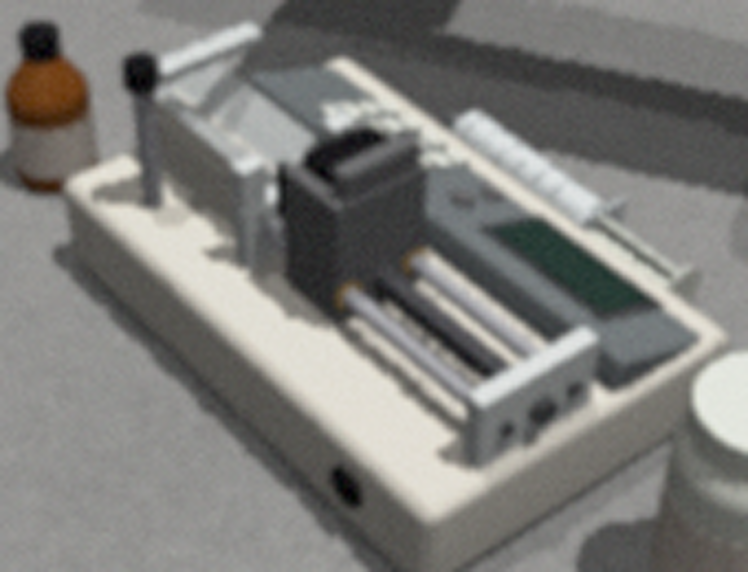

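The enlarged top crop shows the black release at x 358–422, y 135–245 (crop pixels). The finger rest is to its left at x 328–357, and the end plate is at x 45–68, y 117–297. The block is close to the cradle. The scene crop agrees and shows nothing in the way above the block.

```bash
python3 - <<'E'
from h import *
import pickle
D=pickle.load(open('d0.pkl','rb'));c=D['top']
P=lambda x,y,z:ray(c,280+(x+.5)/4.8-.5,185+(y+.5)/4.8-.5,z)
p=lambda n,*a:print(n,P(*a).round(4))
p('rel',390.5,190,.152); p('rel L',358,190,.152);p('rel R',422,190,.152)
p('rest',342,187,.162);p('rest R',357,187,.162)
p('plate',56,207,.108);p('plate R',68,207,.108);p('plate T',56,117,.108);p('plate B',56,297,.108)
p('block L',318,200,.144); p('block R',432,200,.144); p('blk T',350,124,.144);p('blk B',350,272,.144)
for n,a,b in[('left',(33,70,.062),(38,505,.062)),('topedge',(45,60,.062),(740,47,.062)),('bot',(45,517,.062),(755,501,.062)),('rod',(90,160,.1),(310,154,.1)),('bar',(90,208,.1),(310,206,.1))]:
    d=P(*b)-P(*a);print(n,np.degrees(np.arctan2(d[1],d[0])).round(2),P(*a).round(4),P(*b).round(4))
s=D['scene']
# cross-check: rel centre projected in scene crop b
for q in [P(390.5,190,.152),P(342,187,.162),P(56,207,.108)]:
    print(((proj(s,q)-[240,120])*4.4).round(1))
E
```

```text
rel [ 0.5205 -0.0755  0.152 ]
rel L [ 0.5208 -0.0621  0.152 ]
rel R [ 0.5201 -0.0885  0.152 ]
rest [ 0.5212 -0.0548  0.162 ]
rest R [ 0.521 -0.061  0.162]
plate [0.5218 0.0641 0.108 ]
plate R [0.5216 0.0589 0.108 ]
plate T [0.5607 0.0633 0.108 ]
plate B [0.4833 0.0649 0.108 ]
block L [ 0.518 -0.046  0.144]
block R [ 0.5167 -0.0934  0.144 ]
blk T [ 0.5494 -0.0605  0.144 ]
blk B [ 0.4877 -0.0582  0.144 ]
left 179.58 [0.5888 0.0751 0.062 ] [0.3954 0.0766 0.062 ]
topedge -90.41 [0.5932 0.0696 0.062 ] [ 0.5909 -0.2454  0.062 ]
bot -90.47 [0.3901 0.0736 0.062 ] [ 0.3875 -0.2399  0.062 ]
rod -89.98 [0.5426 0.0493 0.1   ] [ 0.5427 -0.046   0.1   ]
bar -91.06 [0.5218 0.0498 0.1   ] [ 0.52   -0.0453  0.1   ]
[349.  147.7]
[374.4 151.8]
[532.  364.4]
```

Emit:
carry_out:
  motion: [0,0,-6.8,0,0,0,0,0,0,-6.8,0,0,0,0,0,0,-6.8,0,0,0,0,0,0,-6.8,0,0,0,0,0,0,-6.8,0,0,0,0,0,0,-6.8,0,0,0,0,0,0,-6.8,0,0,0,0,0,0,-6.8,0,0,0,0,0,0,-6.8,0,0,0,0,0,0,-6.8,0,0,0,0,0,0,-6.8,0,0,0,0,0,0,0,0,0,0,0,0,0,0,0,0,0,0]
  grip_force: 20

```text
time_s: 1.23
tcp_pos: [0.1746, -0.6518, 0.2263]
eef_rot: [180.0, 0.0, -90.4]
contact_force: [-0.4, -0.2, 0.2]
gripper_width: 0.0065
```

Emit:
carry_out:
  motion: [0,0,0,-3.2,-1.9,0,0,0,0,0,-3.2,-1.9,0,0,0,0,0,-3.2,-1.9,0,0,0,0,0,-3.2,-1.9,0,0,0,0,0,-3.2,-1.9,0,0,0,0,0,-3.2,-1.9,0,0,0,0,0,-3.2,-1.9,0,0,0,0,0,-3.2,-1.9,0,0,0,0,0,-3.2,-1.9,0,0,0,0,0,-3.2,-1.9,0,0,0,0,0,-3.2,-1.9,0,0,0,0,0,-3.2,-1.9,0,0,0,0,0,-3.2,-1.9,0,0,0,0,0,-3.2,-1.9,0,0,0,0,0,-3.2,-1.9,0,0,0,0,0,-3.2,-1.9,0,0,0,0,0,-3.2,-1.9,0,0,0,0,0,-3.2,-1.9,0,0,0,0,0,0,0,0,0,0,0,0,0,0,0,0]

```text
time_s: 2.9
tcp_pos: [0.5193, -0.0755, 0.2262]
eef_rot: [180.0, -0.0, -90.2]
contact_force: [0.4, -0.1, -0.3]
gripper_width: 0.0004
```

```bash
python3 - <<'E'
from h import *
import pickle
D={n:r.capture(n) for n in('scene','wrist')}
pickle.dump(D,open('d1.pkl','wb'))
b=cv2.resize(D['scene']['pixels'][90:230,240:400],None,fx=3.2,fy=3.2,interpolation=cv2.INTER_CUBIC)
w=cv2.resize(D['wrist']['pixels'],(448,280))
o=np.zeros((b.shape[0]+280,512,3),'uint8')[:]
o=o[:728];o[:b.shape[0]]=b;o[b.shape[0]:b.shape[0]+280,:448]=w
cv2.imwrite('pics/c.png',cv2.resize(o,None,fx=.82,fy=.82)[:,:,::-1])
s=r.get_state();print(s['tcp_pos'],s['contact_force'],s['gripper_width'],s['joints'])
E
```

```text
[ 0.51831395 -0.07721818  0.22634648] [ 0.04024351  0.13003619 -0.72487392] 0.00014711467335241257 [ 1.29923531e+01  6.31037416e+00 -1.82032319e+01 -5.11758104e-03
 -6.55234987e+01 -1.32979668e+01]
```

View pics/c.png

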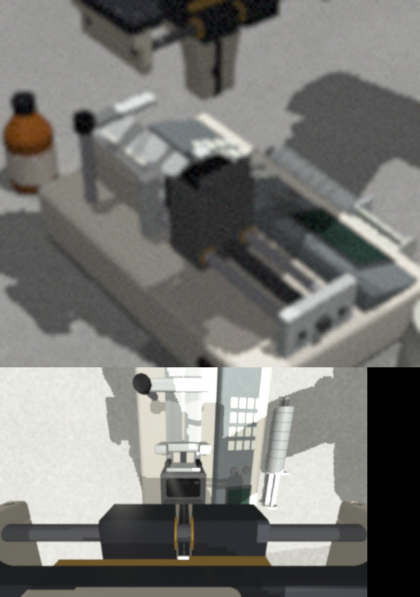

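The fingers are shut, aligned with the pump and above the release. I descend to just above it.

Emit:
carry_out:
  motion: [0,0,0,-0.05,0,1.5,0,0,0,0,-0.05,0,1.5,0,0,0,0,0,0,1.5,0,0,0,0,0,0,1.2,0,0,0,0,0,0,0.8,0,0,0,0,0,0,0.3,0,0,0,0,0,0,0,0,0,0,0,0,0,0,0]

```text
time_s: 3.67
tcp_pos: [0.5189, -0.0766, 0.1592]
eef_rot: [-180.0, -0.0, -90.3]
contact_force: [0.1, 0.7, -0.6]
gripper_width: 0.0001
```

Emit:
carry_out:
  motion: [0,0,0,0,0,0.2,0,0,0,0,0,0,0.2,0,0,0,0,0,0,0.2,0,0,0,0,0,0,0.1,0,0,0,0,0,0,0,0,0,0,0,0,0,0,0]

```text
time_s: 4.17
tcp_pos: [0.519, -0.0761, 0.1518]
eef_rot: [-180.0, -0.0, -90.2]
contact_force: [0.1, 0.2, 1.5]
gripper_width: 0.0007
```

Emit:
carry_out:
  motion: [0,0,0,0,0,0.2,0,0,0,0,0,0,0.2,0,0,0,0,0,0,0,0,0,0,0,0,0,0,0]

```text
time_s: 4.5
tcp_pos: [0.5189, -0.0762, 0.1477]
eef_rot: [-180.0, -0.0, -90.2]
contact_force: [-0.3, 0.8, 5.5]
gripper_width: 0.0004
```

Emit:
carry_out:
  motion: [0,0,0,0,0,0.1,0,0,0,0,0,0,0,0,0,0,0,0,0,0,0,0,0,0,0,0,0,0]

```text
time_s: 4.83
tcp_pos: [0.519, -0.0762, 0.1468]
eef_rot: [-180.0, 0.0, -90.2]
contact_force: [-0.4, -0.4, 4.6]
gripper_width: 0.0003
```

Emit:
carry_out:
  motion: [0,0,0,-0.3,0,0,0,0,0,0,-0.3,0,0,0,0,0,0,-0.3,0,0,0,0,0,0,-0.3,0,0,0,0,0,0,-0.3,0,0,0,0,0,0,-0.3,0,0,0,0,0,0,0,0,0,0]

```text
time_s: 5.42
tcp_pos: [0.519, -0.0575, 0.1466]
eef_rot: [-180.0, 0.0, -90.2]
contact_force: [1.4, -0.3, 4.3]
gripper_width: 0.0006
```

Emit:
carry_out:
  motion: [0,0,0,-0.4,0,0.05,0,0,0,0,-0.4,0,0,0,0,0,0,-0.4,0,0,0,0,0,0,-0.4,0,0,0,0,0,0,-0.4,0,0,0]

```text
time_s: 5.83
tcp_pos: [0.519, -0.038, 0.1462]
eef_rot: [-180.0, -0.0, -90.2]
contact_force: [2.0, -2.5, 5.8]
gripper_width: 0.0004
```

```bash
python3 - <<'E'
from h import *
c=r.capture('scene');s=r.get_state();print(s['tcp_pos'],s['contact_force'])
b=cv2.resize(c['pixels'][90:250,240:440],None,fx=3.5,fy=3.5,interpolation=cv2.INTER_CUBIC)
cv2.imwrite('pics/d.png',b[:,:,::-1])
E
```

```text
[ 0.51904509 -0.03737429  0.14614511] [1.15056637 0.2386346  4.44489097]
```

View pics/d.png

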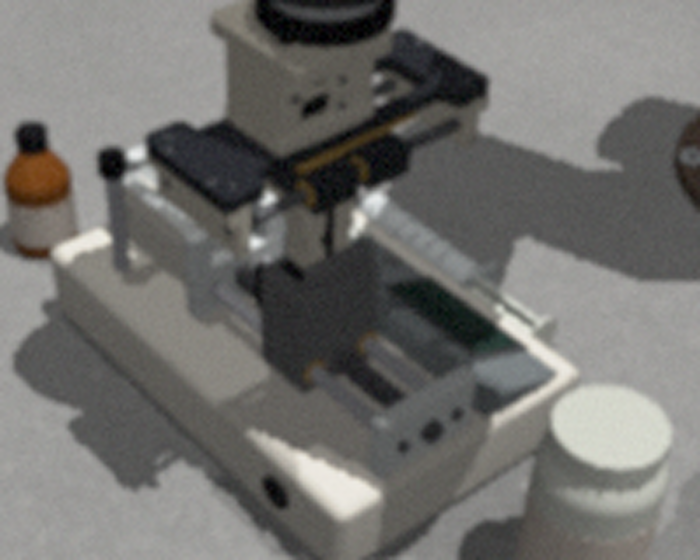

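The picture shows the block at (320,320) moving with the finger, with rods visible behind it on the cradle side. The drag is about 2.5 N, as expected, so I carry on.

Emit:
carry_out:
  motion: [0,0,0,-0.4,0,0,0,0,0,0,-0.4,0,0,0,0,0,0,-0.4,0,0,0,0,0,0,-0.4,0,0,0,0,0,0,-0.4,0,0,0,0,0,0,-0.4,0,0,0,0,0,0,-0.4,0,0,0,0,0,0,-0.4,0,0,0,0,0,0,-0.4,0,0,0,0,0,0,-0.4,0,0,0,0,0,0,-0.4,0,0,0,0,0,0,-0.4,0,0,0,0,0,0,-0.4,0,0,0,0,0,0,-0.4,0,0,0]

```text
time_s: 7.05
tcp_pos: [0.5192, 0.018, 0.1462]
eef_rot: [-180.0, -0.0, -90.2]
contact_force: [2.9, -2.6, 5.6]
gripper_width: 0.0002
```

Emit:
carry_out:
  motion: [0,0,0,-0.2,0,0,0,0,0,0,-0.2,0,0,0,0,0,0,-0.2,0,0,0,0,0,0,-0.2,0,0,0]

```text
time_s: 7.38
tcp_pos: [0.5193, 0.026, 0.1462]
eef_rot: [-180.0, -0.0, -90.2]
contact_force: [2.7, -3.2, 5.9]
gripper_width: 0.0003
```

Emit:
carry_out:
  motion: [0,0,0,-0.2,0,0,0,0,0,0,0,0,0,0,0,0,0,0,0,0,0]

```text
time_s: 7.63
tcp_pos: [0.5193, 0.0282, 0.1462]
eef_rot: [-180.0, 0.0, -90.2]
contact_force: [1.9, -0.9, 4.2]
gripper_width: 0.0007
```

Emit:
carry_out:
  motion: [0,0,0,-0.2,0,0,0,0,0,0,-0.2,0,0,0]

```text
time_s: 7.8
tcp_pos: [0.5193, 0.0319, 0.1462]
eef_rot: [-180.0, -0.0, -90.2]
contact_force: [2.6, -2.1, 4.8]
gripper_width: 0.0003
```

Emit:
carry_out:
  motion: [0,0,0,-0.2,0,0,0,0,0,0,-0.1,0,0,0]

```text
time_s: 7.97
tcp_pos: [0.5187, 0.0346, 0.146]
eef_rot: [179.9, -0.0, -90.2]
contact_force: [0.9, -4.1, 4.8]
gripper_width: 0.001
```

Emit:
carry_out:
  motion: [0,0,0,-0.1,0,0,0,0,0,0,-0.1,0,0,0]

```text
time_s: 8.13
tcp_pos: [0.5185, 0.0357, 0.1459]
eef_rot: [179.9, -0.1, -90.2]
contact_force: [3.0, -12.7, 4.2]
gripper_width: 0.0005
```

The side force has risen to 12.7 N at the predicted end position, so the block is against the end plate. I hold briefly, then lift straight up.

Emit:
carry_out:
  motion: [0,0,0,0,0,0,0,0,0,0,0,0,0,0,0,0,0,0,0,0,0,0,0,0,0,0,-0.3,0,0,0,0,0,0,-0.3,0,0,0,0,0,0,-0.3,0,0,0,0,0,0,-0.4,0,0,0,0,0,0,-0.6,0,0,0,0,0,0,-1.0,0,0,0,0,0,0,-2,0,0,0,0,0,0,-2,0,0,0,0,0,0,-2,0,0,0,0,0,0,0,0]

```text
time_s: 9.22
tcp_pos: [0.521, 0.0376, 0.2398]
eef_rot: [-179.6, 0.1, -90.1]
contact_force: [1.1, 0.1, 0.5]
gripper_width: 0.0003
```

Emit:
carry_out:
  motion: [0,0,0,3,0,-1,0,0,0,0,3,0,-1,0,0,0,0,3,0,0,0,0,0,0,3,0,0,0,0,0,0,3,0,0,0,0,0,0,3,0,0,0,0,0,0,3,0,0,0,0,0,0,3,0,0,0,0,0,0,3,0,0,0,0,0,0,3,0,0,0,0,0,0,0,0,0,0,0,0,0,0,0,0,0,0]

```text
invalid input at $.motion: expected a multiple of 7 numbers
```

```bash
python3 - <<'E'
from h import *
c=r.capture('top');s=r.get_state();print(s['tcp_pos'],s['contact_force'],s['time_s'])
d=r.capture('scene')
a=cv2.resize(np.clip(c['pixels'][185:325,215:445]*1.8,0,255).astype('uint8'),None,fx=3,fy=3,interpolation=cv2.INTER_CUBIC)
b=cv2.resize(d['pixels'][120:250,240:440],None,fx=1.3,fy=1.3)
b=cv2.resize(d['pixels'][140:240,270:440],(306,180),interpolation=cv2.INTER_CUBIC)
o=np.zeros((600,690,3),'uint8');o[:420]=a;o[420:,:306]=b
cv2.imwrite('pics/e.png',o[:,:,::-1])
E
```

```text
[0.5201821  0.03763328 0.23781847] [-0.14215508 -0.44836977 -1.5026778 ] 9.2667
```

View pics/e.png

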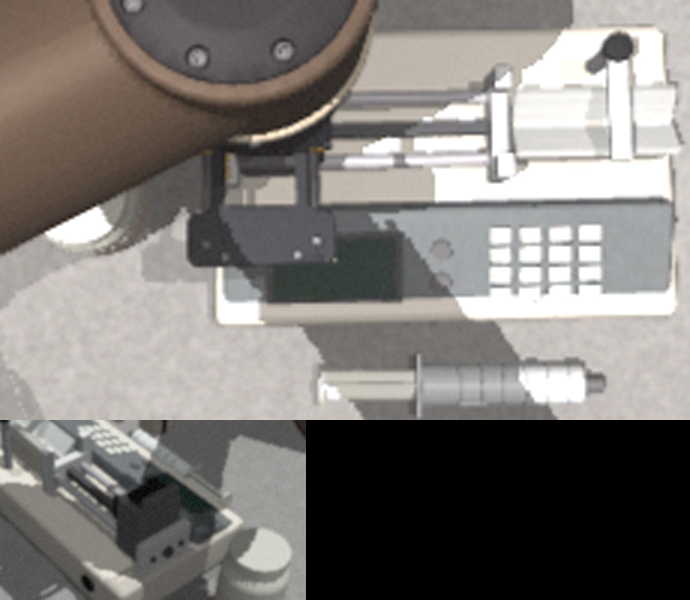

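The arm covers the block in the top view. The scene view shows the block close to the end plate, and the syringe and bottle standing. I move the arm aside for a clear check.

Emit:
carry_out:
  motion: [0,0,0,3,0,-1,0,0,0,0,3,0,-1,0,0,0,0,3,0,0,0,0,0,0,3,0,0,0,0,0,0,3,0,0,0,0,0,0,3,0,0,0,0,0,0,3,0,0,0,0,0,0,3,0,0,0,0,0,0,3,0,0,0,0,0,0,3,0,0,0,0,0,0,3,0,0,0,0,0,0,3,0,0,0,0,0,0,0,0,0,0,0,0,0,0,0,0,0,0]

```text
invalid input at $.motion: expected a multiple of 7 numbers
```

```bash
python3 - <<'E'
from h import *
import pickle
c=r.capture('top');s=r.get_state();print(s['tcp_pos'],s['contact_force'],s['time_s'])
d=r.capture('scene');pickle.dump((c,d),open('d2.pkl','wb'))
a=cv2.resize(np.clip(c['pixels'][185:300,215:375]*1.8,0,255).astype('uint8'),None,fx=3,fy=3,interpolation=cv2.INTER_CUBIC)
b=cv2.resize(d['pixels'][150:240,290:410],(320,240),interpolation=cv2.INTER_CUBIC)
o=np.zeros((345,800,3),'uint8');o[:,:480]=a;o[:240,480:]=b
cv2.imwrite('pics/f.png',o[:,:,::-1])
E
```

```text
[0.51879728 0.03718305 0.23525639] [-0.38445823  0.25070098 -0.89961879] 9.3667
```

View pics/f.png

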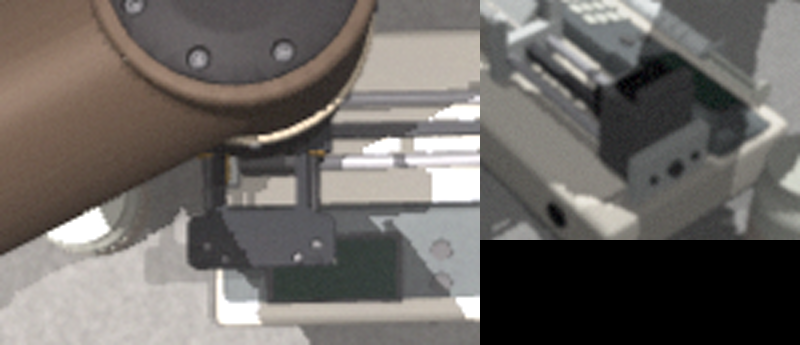

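That move was refused for a miscount on my side, so the arm has not moved. The scene view shows the block flush with the plate. I retry with clean rows.

Emit:
carry_out:
  motion: [0,0,0,3,0,-1,0,0,0,0,3,0,-1,0,0,0,0,3,0,0,0,0,0,0,3,0,0,0,0,0,0,3,0,0,0,0,0,0,3,0,0,0,0,0,0,3,0,0,0,0,0,0,3,0,0,0,0,0,0,3,0,0,0,0,0,0,3,0,0,0,0,0,0,3,0,0,0,0,0,0,3,0,0,0,0,0,0,0,0,0,0,0,0,0,0,0,0,0]

```text
time_s: 10.58
tcp_pos: [0.517, -0.3243, 0.2533]
eef_rot: [179.8, 0.1, -90.4]
contact_force: [-0.4, -0.1, 0.1]
gripper_width: 0.0005
```

```bash
python3 - <<'E'
from h import *
import pickle
c=r.capture('top');s=r.get_state();print(s['tcp_pos'],s['contact_force'],s['time_s'])
d=r.capture('scene');pickle.dump((c,d),open('d2.pkl','wb'))
a=cv2.resize(np.clip(c['pixels'][185:325,215:375]*1.8,0,255).astype('uint8'),None,fx=3,fy=3,interpolation=cv2.INTER_CUBIC)
b=cv2.resize(d['pixels'][150:240,290:410],(320,240),interpolation=cv2.INTER_CUBIC)
o=np.zeros((420,800,3),'uint8');o[:,:480]=a;o[:240,480:]=b
cv2.imwrite('pics/g.png',o[:,:,::-1])
E
```

```text
[ 0.51715342 -0.32337042  0.2536635 ] [ 0.21834387  0.31759706 -0.38616243] 10.6333
```

View pics/g.png

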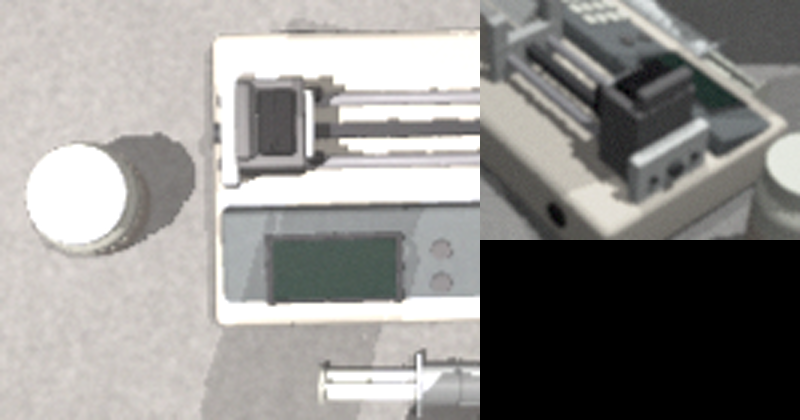

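The block is flush against the plate at crop (235,130), with the release at (277,122). I check the numbers, including whether the bottles or syringe shifted.

```bash
python3 - <<'E'
from h import *
import pickle
c,d=pickle.load(open('d2.pkl','rb'));D=pickle.load(open('d0.pkl','rb'))
P=lambda x,y,z:ray(c,215+(x+.5)/3-.5,185+(y+.5)/3-.5,z)
print('rel now',P(277,122,.153).round(4),'travel from -.0755')
g=lambda i:cv2.cvtColor(i,cv2.COLOR_RGB2GRAY)
for n,(A,B),(x0,x1,y0,y1) in[('stock',(D['top'],c),(224,264,230,270)),('syr',(D['top'],c),(318,420,302,324)),('amber',(D['scene'],d),(238,264,122,166)),('stock2',(D['scene'],d),(388,434,198,268))]:
    T=g(A['pixels'])[y0:y1,x0:x1];S=g(B['pixels'])[y0-8:y1+8,x0-8:x1+8]
    m=cv2.minMaxLoc(cv2.matchTemplate(S,T,cv2.TM_CCOEFF_NORMED));print(n,'shift px',m[3][0]-8,m[3][1]-8,round(m[1],2))
E
```

```text
rel now [0.521  0.0311 0.153 ] travel from -.0755
stock shift px 0 0 1.0
syr shift px -8 0 0.36
amber shift px 0 1 0.83
stock2 shift px 0 0 1.0
```

```bash
python3 -c "
from plant import r
print(r.close_job())"
```

```text
the job is handed in; nothing more can be done
None
```

The pusher block is back against the end plate and I handed the job in at about 10.7 s; no verdict was reported. I pressed the release about 6–7 mm down with the shut fingertips. Keeping it down, I pushed the block along the rods until the side force rose to about 13 N, then lifted straight up and moved the arm clear.

**Last checks**
- **Block:** in the final pictures it sits flush with the end plate. The release had travelled about 107 mm, against about 105 mm predicted from the first picture.
- **Release:** the fingers left it and the contact force is about 0. I saw nothing in the pictures against it having sprung up, but I did not measure its height.
- **White bottle:** it matches its starting image with 0 px shift in both views.
- **Amber bottle:** it matches to within 1 px, with a weaker match score of 0.83.
- **Syringe:** the automatic image match failed, with a score of 0.36 and an offset of 8 px, the limit of its search window. I blame the changed arm shadow, since the syringe's ends are at the same pixels as before to within about 1 px by eye, and the arm never went near it.

One retreat move was refused twice because I miscounted the numbers in it. The arm did not move either time.

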